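Start the crooked can cap on its thread

TASK

The black cap of the green-banded ski cleaner can was put on without catching its thread and sits high. Turn it backward (counter-clockwise from above) until it lines up with the white mark and drops, then screw it forward (clockwise) down there until its red tip points at the yellow mark, and let go. Leave the cap of the blue-banded can alone.

Things in the scene. Friction and masses are not known exactly. Their poses are not given: they have to be found in the camera images.
- green_can: Fixed aluminium can, green band and shoulder, 100 mm wide, shoulder 100 mm high. Origin: on its axis at table height, z up. White mark on its shoulder at +x (thread start); yellow mark 65 deg clockwise from above (closed). Two thread gaps (+x, -x) let the cap drop 14 mm; forward of them it turns level with 4 mm vertical play to a stop at 76 deg; backward stop at 20 deg; radial play 3 mm.
- green_cap: Loose black cap, 66 mm wide, 80 g, on the green can. Origin: centre of its lower edge, z up, x along the grip bar to its red end. Top plate 30 mm above the origin; on it a grey bar 60 mm long (x), 14 wide, 26 tall, pinched across its width from above, fingertips just above the plate. Lower edge at 117 mm height at the start, 103 mm when dropped home.
- red_tip (a point): Top of the red end of the green can's cap bar, 28 mm from the cap's axis, 56 mm above its origin. At the start 45 to 65 deg clockwise of the white mark, cap level but high. Within about 15 deg of the white mark the cap drops, by its weight or when lowered. It turns with friction only, no spring. From 48 deg clockwise (dropped) to the stop it counts as closed.
- blue_cap: The same cap with the same red-ended bar, on a like can with blue band and shoulder at least 0.2 m away; already closed, so 14 mm lower. Not to be touched. Origin and axes as on the other cap.
Things that resemble listed ones, but are neither listed nor needed, are in the scene too. Leave any orange look-alike of the green_can alone. Leave any orange look-alike of the green_cap alone.

How it is judged:
By the outcome, as a careful person would: the job done as asked, in the order asked, and still so for the second after the job is handed in, with the robot touching nothing.
It also fails if it takes over 38 s, if anything falls off the work surface, if the arm or the gripper's body presses on something with over 40 N, if the wrist force passes 120 N, or if a joint passes its speed limit or range.

ROBOT

A 7-joint arm with a two-finger parallel gripper is mounted at the origin on the work surface. World frame = base frame: x ahead of the robot, y to its left, z up, the work surface at z = 0. Lengths are in m, angles in rad, forces in N, time in s.
With the tool pointing down it reaches from about 0.425 to 0.925 m from the base axis. Payload 6.8 kg.
Tool frame: the origin (TCP) lies between the finger pads; the fingertips stand 14 mm ahead of it and the grasp point (between the pads) lies 5 mm behind it; z points along the fingers, y is the line along which they close (so a half turn about z gives the same grasp; the last joint's range is limited). The gripper opens to 85 mm and grips with 20 to 120 N. Pads are 22 mm wide; open, the fingers measure 114 mm over their backs; the gripper's body (76 mm by 85 mm) begins 54 mm behind the grasp point. The pads swing forward as they close: fully open they stand 13 mm farther back than shut.
Start: joints at [-1.38, 0.477, 0.022, 1.555, -0.011, 1.109, -0.083], TCP at [0.199, 0.645, 0.245] pointing down, gripper open.
Joint ranges: [-2.96, 2.96], [-0.34, 2.1], [-1.41, 1.46], [0.24, 2.44], [-1.37, 4.51], [0.17, 1.92], [-2.96, 2.96]. Speed limits (rad/s): [2.39, 2.39, 3.14, 3.14, 3.14, 3.14, 3.14].

INTERFACE

Orientations are given as a rotation vector (axis times angle).
In Python, from bench import r, eyes, ticket gives the robot as it stands. The module is installed in compiled form; this text tells all that it offers.
- The arm moves only by the tool arm_command, never from a script. Its argument "plan" is text: rows parted by semicolons, each of 4 numbers parted by spaces: the shift along the tool's x, y, z in m, then the turn about the tool's z in degrees. In form: tx ty tz yaw; .... A call has 1 to 20 rows; each row shifts and turns the commanded pose from where the row before left it, along the tool's axes as they then stand; what a row does not reach is not made up. A row lasts 1/8 s, in which the tool goes at most 62.5 mm and 10.7 degrees, less where a joint would pass 70% of its speed; a pose out of reach is approached as far as the arm can. A call is refused whole if a number of a shift passes 0.0625 or a number of a turn 10.7, either way. A call with a gripper value outside its range is refused whole. "hand" is the closure, from -1 (fully open) to 1 (shut), set as the call begins (left out, the last holds). The fingers move at their own pace and stop on an object; "grip_force" is the grip in N (left out, the last holds). Time passes only in rows, so rows that do not move let the fingers close. It gives the time, the measured TCP pose, the force, the opening and the grip force at its end, in the units of the state.
- r.get_obs(): the state, without advancing time (a new reading comes with each control period).
- eyes.grab_frame(name): name is "scene" or "top" or "wrist"; returns (picture, depth): 420x560x3 uint8, red, green, blue; 420x560 float32, m along the optical axis (not along the pixel's ray), 0 where there is no reading.
- eyes.calibration(name): a dict with "fov_y" (degrees; the focal length in pixels is half the picture's height over the tangent of half this angle, whatever the lens; pixels are square), "cx", "cy" (the principal point, pixels), "origin" and "attitude" of the camera in the world; the wrist camera has in their place "tool_from_camera" (4x4, takes a point from camera to tool coordinates, whose origin is the TCP and whose axes are the flange's). Camera axes: x right, y up, looking along -z (the intrinsics and any distortion apply to the point x, -y, -z); pixel columns grow to the right and rows downward; lengths in m; the calibration is good to about 2 mm. A picture is of the moment at which its call begins: read the wrist's pose just before it. calibration takes no time and is no camera call.
- ticket.hand_in(): hands the job in; it is judged then, once.
The state is a dict: "clock": time; "joints": joint angles; "qvel": joint speeds; "tau": joint torques, N m; "tcp_pos": TCP position; "orientation": TCP orientation; "contact_force": force on the tool from outside, world axes, zero at the start; "moment": the same for the moment, N m; "grip_width": finger opening in m; "gripper_force": force on a finger pad.
Only numpy, scipy, OpenCV 4.12 (cv2) and the standard library are available. Lean on these libraries where they do the work, as an engineer would, in place of code of your own. Each camera call takes 0.05 s, during which the arm holds its last target. There are 200 camera calls.

## Working session

There is one attempt and no reset: what is moved stays moved. The work goes in short steps, Python scripts to look and compute and a tool call to move; the robot and the scene stay as the last step left them, time stands still between calls to the robot, and variables do not carry over. Pictures are saved under pics/ and viewed, at most 10 in all, crops included, and the job is handed in when it is done.

Besides the shell and the picture viewer there is one more tool, called after "Emit:" as name(argument=value, ...) on one line, values as JSON. arm_command: Moves the arm, as the interface text tells. Its arguments: {"type":"object","properties":{"plan":{"type":"string"},"hand":{"type":"number"},"grip_force":{"type":"number"}},"required":["plan"]}

```bash
mkdir -p pics; cat > h.py <<'E'
import numpy as np, cv2
from bench import r, eyes, ticket
from scipy.spatial.transform import Rotation as R
def grab(n):
    o=r.get_obs(); c=eyes.calibration(n); p,d=eyes.grab_frame(n)
    return o,c,p,d
E
python3 - <<'E'
from h import *
for n in("top","scene"):
    o,c,p,d=grab(n); cv2.imwrite(f"pics/{n}0.png",p[...,::-1]); np.savez(f"{n}0.npz",p=p,d=d); print(n,c)
print(eyes.calibration("wrist")); print(o)
E
```

```text
top {'fov_y': 50.28390478948599, 'cx': 289.3787924574796, 'cy': 214.33894352322753, 'origin': array([ 0.45316326, -0.01085077,  1.00863002]), 'attitude': array([ 0.1522959 , -0.11280351, -1.5626912 ])}
scene {'fov_y': 43.07277246576685, 'cx': 284.78053533007613, 'cy': 218.0425061614962, 'origin': array([ 1.17855495, -0.29394262,  1.07756007]), 'attitude': array([0.5365103 , 0.33788834, 1.0996806 ])}
{'fov_y': 66.35912357369, 'cx': 275.1391556077629, 'cy': 211.5615414150788, 'tool_from_camera': array([[-7.29112855e-04,  9.56982728e-01,  2.90143976e-01,
         7.30225697e-02],
       [ 9.99999674e-01,  7.98237058e-04, -1.19893788e-04,
        -2.11575170e-04],
       [-3.46339958e-04,  2.90143794e-01, -9.56982998e-01,
        -1.27927462e-01],
       [ 0.00000000e+00,  0.00000000e+00,  0.00000000e+00,
         1.00000000e+00]])}
{'clock': 0.05, 'joints': array([-1.38009641,  0.47777423,  0.02228747,  1.55641982, -0.0115002 ,
        1.10928025, -0.08313232]), 'qvel': array([ 1.19925684e-03, -1.24083563e-03, -2.45357072e-04, -1.34404678e-03,
       -4.81622803e-04,  4.02633467e-05, -4.68670749e-04]), 'tau': array([ 3.04052795e-03, -5.98298621e+01,  1.61504231e+00, -2.82251412e+01,
        1.28628651e-02,  5.27161072e-03, -1.38594953e-05]), 'tcp_pos': array([0.19852124, 0.64457635, 0.24435536]), 'orientation': array([-4.67530367e-01, -3.10644925e+00,  2.74476962e-03]), 'contact_force': array([-0.32842183, -0.25068334,  0.19079387]), 'moment': array([-0.03801057, -0.02003749, -0.00068794]), 'gripper_force': 0.0, 'grip_width': 0.0852540985784894}
```

View pics/top0.png

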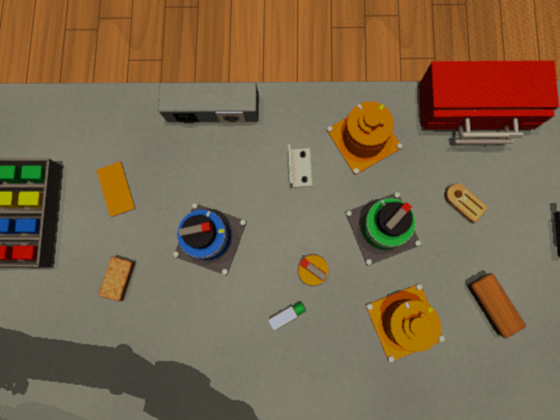

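View pics/scene0.png

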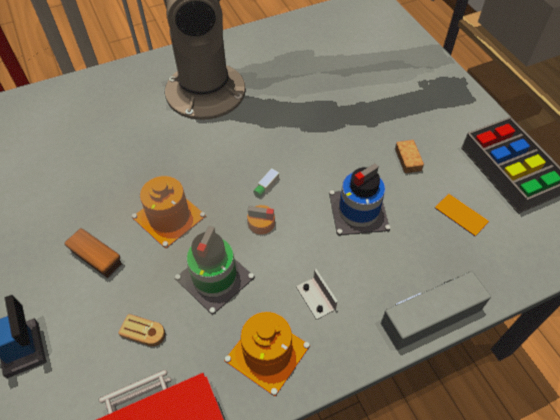

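Candidates in the top view are the green-banded can (389,224), the blue can (204,232), orange look-alikes (370,130) and (413,325), and a loose orange cap (313,270). The green-banded one fits. I'll confirm it in an enlarged crop and measure it.

```bash
cat >> h.py <<'E'
def cloud(c,d,o=None):
    f=210/np.tan(np.radians(c["fov_y"]/2)); v,u=np.mgrid[:420,:560]
    P=np.dstack([(u-c["cx"])/f*d,-(v-c["cy"])/f*d,-d])
    if o is None: return P@R.from_rotvec(c["attitude"]).as_matrix().T+c["origin"]
    T=c["tool_from_camera"]; P=P@T[:3,:3].T+T[:3,3]
    return P@R.from_rotvec(o["orientation"]).as_matrix().T+o["tcp_pos"]
def masks(p):
    h=cv2.cvtColor(p,cv2.COLOR_RGB2HSV).astype(int); H,S,V=h[...,0],h[...,1],h[...,2]
    return dict(red=((H<8)|(H>172))&(S>150)&(V>60),grey=(S<60)&(V>60),green=(H>50)&(H<75)&(S>150)&(V>60),white=(S<50)&(V>170),yellow=(H>22)&(H<36)&(S>130)&(V>130),black=(V<45))
E
python3 - <<'E'
from h import *
for n,(a,b,e,g) in dict(top=(350,430,190,260),scene=(175,245,220,300)).items():
    z=np.load(n+"0.npz"); p,d=z["p"],z["d"]; P=cloud(eyes.calibration(n),d)
    q=P[b and e:g,a:b].reshape(-1,3); m={k:x[e:g,a:b].ravel() for k,x in masks(p).items()}
    print(n,"table z",np.median(P[300:320,200:250,2]))
    for k,x in m.items():
        for lo,hi in((.085,.112),(.13,.155),(.16,.2)):
            s=q[x&(q[:,2]>lo)&(q[:,2]<hi)]
            if len(s)>3: print(k,lo,len(s),np.median(s,0).round(4),s[:,:2].min(0).round(3),s[:,:2].max(0).round(3))
    s=q[q[:,2]>.162]; mu=s[:,:2].mean(0); w,V=np.linalg.eigh(np.cov(s[:,:2].T)); print("bar",mu,V[:,1],np.ptp((s[:,:2]-mu)@V,axis=0))
    cv2.imwrite(f"pics/{n}c.png",cv2.resize(p[e:g,a:b,::-1],None,fx=7,fy=7,interpolation=2))
E
```

```text
top table z 0.0013815717454881415
red 0.13 8 [ 0.6115 -0.2127  0.1492] [ 0.605 -0.22 ] [ 0.62  -0.204]
red 0.16 64 [ 0.61   -0.2096  0.1743] [ 0.6   -0.219] [ 0.619 -0.201]
grey 0.085 21 [ 0.566  -0.176   0.0954] [ 0.545 -0.222] [ 0.638 -0.147]
green 0.085 650 [ 0.5736 -0.1767  0.1017] [ 0.547 -0.241] [ 0.641 -0.148]
green 0.13 25 [ 0.5872 -0.2223  0.1478] [ 0.561 -0.227] [ 0.625 -0.184]
black 0.085 8 [ 0.5932 -0.1654  0.1026] [ 0.58  -0.173] [ 0.619 -0.164]
black 0.13 643 [ 0.5908 -0.1884  0.1483] [ 0.56  -0.225] [ 0.623 -0.161]
black 0.16 8 [ 0.5723 -0.1736  0.1631] [ 0.569 -0.178] [ 0.576 -0.169]
bar [ 0.57933037 -0.17568124] [-0.61544912  0.78817661] [0.02228636 0.26225279]
scene table z -0.0006074341907493785
red 0.16 44 [ 0.6096 -0.2091  0.172 ] [ 0.602 -0.217] [ 0.619 -0.201]
grey 0.085 170 [ 0.6341 -0.2042  0.0931] [ 0.572 -0.244] [ 0.645 -0.149]
grey 0.13 523 [ 0.6054 -0.1909  0.1449] [ 0.561 -0.227] [ 0.628 -0.162]
grey 0.16 141 [ 0.5882 -0.1874  0.1709] [ 0.568 -0.205] [ 0.605 -0.17 ]
green 0.085 80 [ 0.6293 -0.1712  0.0988] [ 0.606 -0.22 ] [ 0.639 -0.15 ]
white 0.085 4 [ 0.6342 -0.1779  0.0998] [ 0.632 -0.18 ] [ 0.636 -0.177]
yellow 0.085 14 [ 0.6216 -0.2228  0.1001] [ 0.617 -0.227] [ 0.627 -0.218]
bar [ 0.6465032  -0.20409582] [-0.98522086  0.17128879] [0.04303756 0.621392  ]
```

View pics/topc.png

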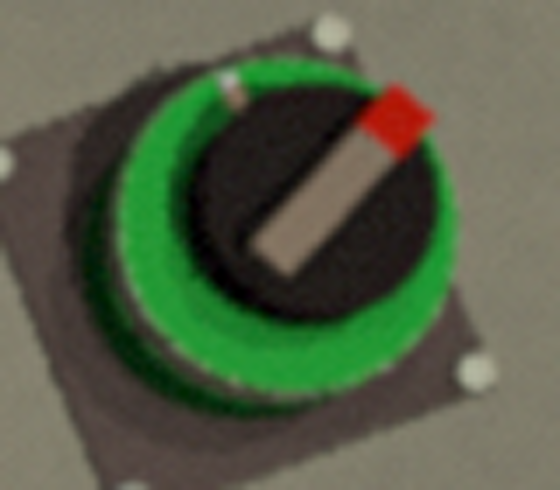

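Green can axis is about (0.593, -0.1945). The crop confirms green shoulder, black cap, and red tip about 62° clockwise of the white mark. White is at bearing about +22° and yellow about -45°. Both agree with the given 65° spacing.

Emit:
arm_command(plan="-0.039 -0.0428 0 0;-0.039 -0.0428 0 0;-0.039 -0.0428 0 0;-0.039 -0.0428 0 0;-0.039 -0.0428 0 0;-0.039 -0.0428 0 0;-0.039 -0.0428 0 0;-0.039 -0.0428 0 0;-0.039 -0.0428 0 0;-0.039 -0.0428 0 0;-0.039 -0.0428 0 0;-0.039 -0.0428 0 0;-0.039 -0.0428 0 0;-0.039 -0.0428 0 0;-0.039 -0.0428 0 0;-0.039 -0.0428 0 0;0 0 0 8;0 0 0 8;0 0 0 7;0 0 0 0", hand=-1)

```text
clock: 2.6
tcp_pos: [0.5932, -0.1928, 0.2448]
orientation: [-1.075, -2.951, 0.001]
contact_force: [0.8, -0.7, -0.6]
grip_width: 0.0859
gripper_force: 0.0
```

```bash
cat > look.py <<'E'
import sys
from h import *
o,c,p,d=grab("wrist"); P=cloud(c,d,o); cv2.imwrite(f"pics/{sys.argv[1]}.png",p[...,::-1]); np.savez(sys.argv[1],p=p,d=d)
M=masks(p); Z=P[...,2]; ok=(d>0)&(np.hypot(P[...,0]-.593,P[...,1]+.1945)<.055)
X=R.from_rotvec(o["orientation"]).as_matrix()
print("clock",o["clock"],"tcp",o["tcp_pos"].round(4),"xdir",np.degrees(np.arctan2(X[1,0],X[0,0])).round(2),"tilt",X[:,2].round(3),"j",o["joints"].round(2),"F",o["contact_force"].round(1))
for k,x in M.items():
    for lo,hi in((.085,.112),(.12,.152),(.155,.2)):
        s=P[ok&x&(Z>lo)&(Z<hi)]
        if len(s)>20:
            a=s[:,:2].mean(0); print(k,lo,len(s),np.median(s,0).round(4),s[:,:2].min(0).round(3),s[:,:2].max(0).round(3),"bearing",np.degrees(np.arctan2(a[1]+.1945,a[0]-.593)).round(1))
zt=np.percentile(Z[ok],99); s=P[ok&(Z>zt-.006)][:,:2].astype(np.float32); print("top z",zt,"bar",cv2.minAreaRect(s))
E
python3 look.py w1
```

```text
clock 2.6 tcp [ 0.5932 -0.1928  0.2448] xdir 139.95 tilt [-0.001 -0.    -1.   ] j [-0.23  0.44  0.6   1.71 -0.28  1.07  1.34] F [ 0.8 -0.7 -0.6]
red 0.155 424 [ 0.6098 -0.2096  0.1725] [ 0.599 -0.219] [ 0.62  -0.199] bearing -42.0
grey 0.085 170 [ 0.5639 -0.1584  0.0977] [ 0.544 -0.243] [ 0.638 -0.145] bearing 124.1
grey 0.12 80 [ 0.6039 -0.2016  0.1463] [ 0.573 -0.227] [ 0.626 -0.173] bearing -34.1
grey 0.155 994 [ 0.5833 -0.1857  0.1723] [ 0.568 -0.208] [ 0.607 -0.171] bearing 138.4
green 0.085 3147 [ 0.5675 -0.1723  0.1   ] [ 0.545 -0.242] [ 0.64  -0.147] bearing 143.2
green 0.12 57 [ 0.5706 -0.1895  0.1427] [ 0.561 -0.218] [ 0.622 -0.161] bearing 143.5
black 0.12 4305 [ 0.5893 -0.1904  0.1463] [ 0.561 -0.226] [ 0.625 -0.162] bearing 133.2
black 0.155 150 [ 0.5907 -0.1832  0.1703] [ 0.568 -0.21 ] [ 0.609 -0.17 ] bearing 121.9
top z 0.3261892213539966 bar ((0.581436276435852, -0.18249090015888214), (0.06247792765498161, 0.009593294002115726), 49.45383834838867)
```

```bash
python3 - <<'E'
from h import *
z=np.load("w1.npz"); o=r.get_obs(); P=cloud(eyes.calibration("wrist"),z["d"],o); M=masks(z["p"])
ok=(P[...,2]>.166)&(P[...,2]<.18)&(np.hypot(P[...,0]-.593,P[...,1]+.1945)<.045)
s=P[ok][:,:2].astype(np.float32); print(cv2.minAreaRect(s)); l=cv2.fitLine(s,cv2.DIST_HUBER,0,.01,.01).ravel(); print(l,np.degrees(np.arctan2(l[1],l[0])))
E
```

```text
((0.5941742658615112, -0.19483032822608948), (0.014583934098482132, 0.061072275042533875), 47.21046829223633)
[ 0.73622274 -0.67673934  0.59297806 -0.1937894 ] -42.589363
```

View pics/w1.png

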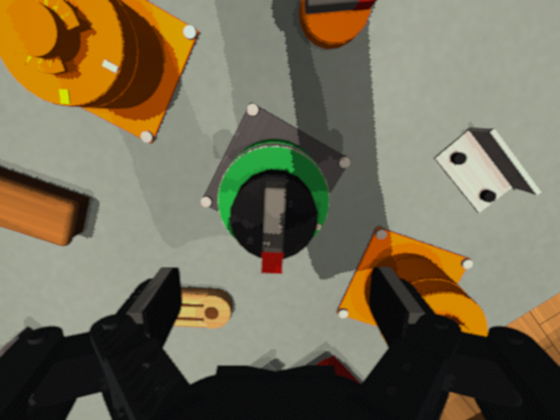

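The bar is centred at (0.5936, -0.1944) with bearing -42.7°, so the tip is about 64° clockwise of white. The wrist view shows the green can with its bar at (273,225) and the red end at (271,262), lined up between the fingers. Next I align and descend to TCP z of about 0.168.

Emit:
arm_command(plan="-0.0013 -0.001 0.02 2.7;0 0 0.03 0;0 0 0.027 0;0 0 0 0")

```text
clock: 3.15
tcp_pos: [0.5918, -0.194, 0.1652]
orientation: [-1.145, -2.919, 0.002]
contact_force: [0.0, 0.5, 1.4]
grip_width: 0.0854
gripper_force: 0.0
```

Emit:
arm_command(plan="0 0 0 0;0 0 0 0;0 0 0 0;0 0 0 0;0 0 0 0;0 0 0 0", hand=1, grip_force=35)

```text
clock: 3.9
tcp_pos: [0.594, -0.1948, 0.1689]
orientation: [1.147, 2.924, 0.0]
contact_force: [-1.8, 0.4, 5.0]
grip_width: 0.0133
gripper_force: 38.5
```

Gripped (13 mm opening). Turning counter-clockwise 64°.

Emit:
arm_command(plan="0 0 0 -5;0 0 0 -7;0 0 0 -8;0 0 0 -8;0 0 0 -8;0 0 0 -8;0 0 0 -8;0 0 0 -7;0 0 0 -5;0 0 0 0;0 0 0 0")

```text
clock: 5.28
tcp_pos: [0.5937, -0.1946, 0.168]
orientation: [0.574, -3.088, -0.0]
contact_force: [0.3, 0.6, -1.0]
grip_width: 0.0131
gripper_force: 37.6
```

```bash
python3 look.py w2
```

```text
clock 5.275 tcp [ 0.5937 -0.1946  0.168 ] xdir -158.92 tilt [-0.  0. -1.] j [ 0.    0.49  0.29  1.77 -0.17  0.91  2.3 ] F [ 0.3  0.6 -1. ]
red 0.155 897 [ 0.6137 -0.1875  0.1717] [ 0.601 -0.198] [ 0.624 -0.179] bearing 18.4
grey 0.085 427 [ 0.5494 -0.2092  0.0977] [ 0.543 -0.244] [ 0.601 -0.146] bearing -165.0
grey 0.12 54 [ 0.5922 -0.1638  0.1452] [ 0.584 -0.226] [ 0.619 -0.162] bearing 86.7
grey 0.155 2177 [ 0.5783 -0.2032  0.1716] [ 0.564 -0.234] [ 0.617 -0.164] bearing -156.4
green 0.085 5646 [ 0.5654 -0.2077  0.1   ] [ 0.545 -0.243] [ 0.624 -0.147] bearing -159.5
green 0.12 61 [ 0.5825 -0.1914  0.142 ] [ 0.56  -0.228] [ 0.601 -0.165] bearing -158.8
white 0.085 61 [ 0.5517 -0.222   0.0987] [ 0.544 -0.244] [ 0.589 -0.171] bearing -148.1
black 0.12 5999 [ 0.5781 -0.2071  0.1453] [ 0.56  -0.228] [ 0.619 -0.164] bearing -154.5
black 0.155 2836 [ 0.5875 -0.1937  0.1903] [ 0.564 -0.229] [ 0.609 -0.166] bearing -149.6
top z 0.24912288079436684 bar ((0.5786704421043396, -0.2000184953212738), (0.009878790937364101, 0.10767439007759094), 21.184185028076172)
```

Emit:
arm_command(plan="0 0 0.003 0;0 0 0.003 0;0 0 0.003 0;0 0 0.003 0;0 0 0.002 0;0 0 0 0;0 0 0 0")

```text
clock: 6.2
tcp_pos: [0.5937, -0.1946, 0.1549]
orientation: [-0.577, 3.088, 0.001]
contact_force: [-2.0, 1.0, 5.8]
grip_width: 0.0132
gripper_force: 38.5
```

```bash
python3 look.py w3
```

```text
clock 6.2 tcp [ 0.5937 -0.1946  0.1549] xdir -158.83 tilt [-0.  0. -1.] j [ 0.01  0.5   0.28  1.78 -0.17  0.89  2.31] F [-2.   1.   5.8]
red 0.155 895 [ 0.6137 -0.1875  0.1586] [ 0.601 -0.198] [ 0.624 -0.178] bearing 18.4
grey 0.085 533 [ 0.5496 -0.2089  0.0976] [ 0.543 -0.244] [ 0.635 -0.145] bearing -165.6
grey 0.12 144 [ 0.5874 -0.2071  0.1478] [ 0.579 -0.219] [ 0.619 -0.163] bearing -142.7
grey 0.155 2291 [ 0.578  -0.203   0.1589] [ 0.564 -0.242] [ 0.619 -0.152] bearing -157.8
green 0.085 6327 [ 0.5659 -0.2071  0.1   ] [ 0.545 -0.243] [ 0.634 -0.146] bearing -161.0
green 0.12 50 [ 0.5871 -0.1703  0.1312] [ 0.571 -0.228] [ 0.613 -0.162] bearing 178.2
white 0.085 79 [ 0.5518 -0.2214  0.0987] [ 0.544 -0.244] [ 0.599 -0.172] bearing -146.6
yellow 0.085 70 [ 0.626  -0.227   0.1009] [ 0.622 -0.23 ] [ 0.63  -0.224] bearing -44.6
black 0.085 191 [ 0.5639 -0.2088  0.1091] [ 0.56  -0.227] [ 0.584 -0.177] bearing -155.3
black 0.12 5712 [ 0.5799 -0.2062  0.1323] [ 0.56  -0.228] [ 0.619 -0.163] bearing -155.0
black 0.155 10617 [ 0.5882 -0.1928  0.1942] [ 0.567 -0.241] [ 0.618 -0.151] bearing -146.9
top z 0.23596454123391442 bar ((0.5787490010261536, -0.20009607076644897), (0.009981093928217888, 0.10757213085889816), 21.121749877929688)
```

The cap dropped 13 mm (bar top 0.1587 against an expected 0.159). Turning clockwise 66° to the yellow mark (-45°).

Emit:
arm_command(plan="0 0 -0.001 0;0 0 0 5;0 0 0 7;0 0 0 8;0 0 0 8;0 0 0 8;0 0 0 8;0 0 0 8;0 0 0 8;0 0 0 6;0 0 0 0;0 0 0 0")

```text
clock: 7.75
tcp_pos: [0.5938, -0.1946, 0.1551]
orientation: [-1.195, -2.906, 0.0]
contact_force: [-0.0, -0.1, -1.9]
grip_width: 0.0129
gripper_force: 37.7
```

```bash
python3 look.py w4 | grep -E "clock|red|yellow"
```

```text
clock 7.75 tcp [ 0.5938 -0.1946  0.1551] xdir 135.3 tilt [-0. -0. -1.] j [-0.2   0.55  0.57  1.79 -0.37  0.91  1.33] F [-0.  -0.1 -1.9]
red 0.155 918 [ 0.6094 -0.2097  0.1588] [ 0.595 -0.22 ] [ 0.62  -0.198] bearing -43.0
```

Tip bearing is -44.7°, at the yellow mark. Letting go and retreating.

Emit:
arm_command(plan="0 0 0 0;0 0 0 0;0 0 0 0;0 0 0 0;0 0 0 0", hand=-1)

```text
clock: 8.43
tcp_pos: [0.5938, -0.1947, 0.1553]
orientation: [1.198, 2.904, 0.0]
contact_force: [-0.6, -0.1, -0.3]
grip_width: 0.0853
gripper_force: 0.0
```

Emit:
arm_command(plan="0 0 -0.02 0;0 0 -0.03 0;0 0 -0.03 0;0 0 -0.02 0;0 0 0 0;0 0 0 0")

```text
clock: 9.18
tcp_pos: [0.5935, -0.1944, 0.255]
orientation: [-1.197, -2.904, -0.0]
contact_force: [-0.6, -0.5, -0.9]
grip_width: 0.0857
gripper_force: 0.0
```

```bash
python3 look.py w5; python3 - <<'E'
from h import *
z=np.load("w5.npz"); P=cloud(eyes.calibration("wrist"),z["d"],r.get_obs())
ok=(P[...,2]>.152)&(P[...,2]<.166)&(np.hypot(P[...,0]-.593,P[...,1]+.1945)<.045)
s=P[ok][:,:2].astype(np.float32); print(cv2.minAreaRect(s)); l=cv2.fitLine(s,cv2.DIST_HUBER,0,.01,.01).ravel(); print(l,np.degrees(np.arctan2(l[1],l[0])))
E
```

```text
clock 9.175 tcp [ 0.5935 -0.1944  0.255 ] xdir 135.19 tilt [-0.  0. -1.] j [-0.25  0.44  0.63  1.7  -0.29  1.09  1.26] F [-0.6 -0.5 -0.9]
red 0.155 345 [ 0.6093 -0.2097  0.1586] [ 0.599 -0.22 ] [ 0.619 -0.199] bearing -42.9
grey 0.085 164 [ 0.5692 -0.1597  0.0981] [ 0.544 -0.242] [ 0.642 -0.145] bearing 112.8
grey 0.155 939 [ 0.585  -0.1859  0.1582] [ 0.569 -0.21 ] [ 0.621 -0.169] bearing 131.8
green 0.085 3154 [ 0.571  -0.1772  0.1   ] [ 0.545 -0.243] [ 0.641 -0.147] bearing 146.3
green 0.12 53 [ 0.6117 -0.1905  0.132 ] [ 0.561 -0.225] [ 0.627 -0.161] bearing 22.7
black 0.085 31 [ 0.5715 -0.1699  0.1101] [ 0.563 -0.184] [ 0.586 -0.162] bearing 129.9
black 0.12 3547 [ 0.5905 -0.1905  0.1323] [ 0.561 -0.226] [ 0.625 -0.161] bearing 121.5
top z 0.33645563595223676 bar ((0.5823367238044739, -0.18302147090435028), (0.06229178607463837, 0.00945327989757061), 45.90324401855469)
((0.5937605500221252, -0.19429373741149902), (0.01447875052690506, 0.06095864996314049), 45.34470748901367)
[ 0.7106927  -0.7035026   0.5929882  -0.19349234] -44.708694
```

View pics/w5.png

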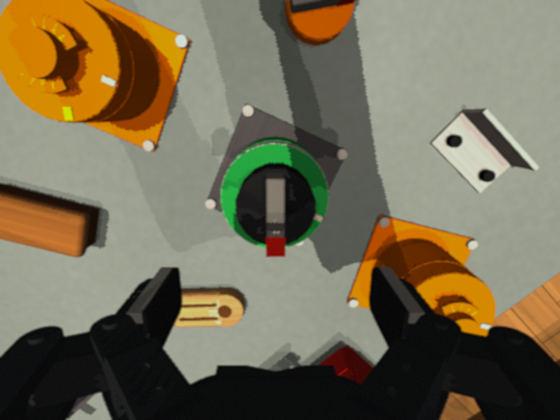

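The cap sits low. The bar is at (276,205), its red end at (275,247) covers the yellow mark at -44.7°, and the gripper is clear.

```bash
python3 -c "
from h import *
print(ticket.hand_in())"
```

```text
the job is handed in; nothing more can be done
None
```

The green can's cap was turned back to the white mark, dropped about 13 mm, screwed forward until its red tip pointed at the yellow mark, and let go; I handed the job in after 9.2 s, and the blue can and orange look-alikes were not touched.

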